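# Load the roll marking stand and hold it on the third stop

### The arm

A 7-joint arm with a two-finger parallel gripper is mounted at the origin on the work surface. World frame = base frame: x ahead of the robot, y to its left, z up, the work surface at z = 0. Lengths are in m, angles in rad, forces in N, time in s.
With the tool pointing down it reaches from about 0.425 to 0.925 m from the base axis. Payload 6.8 kg.
Tool frame: the origin (TCP) lies at the very end of the fingers, on their centre line; the grasp point (between the pads) lies 19 mm behind it; z points along the fingers, y is the line along which they close (so a half turn about z gives the same grasp; the last joint's range is limited). The gripper opens to 85 mm and grips with 20 to 120 N. Pads are 22 mm wide; open, the fingers measure 114 mm over their backs; the gripper's body (76 mm by 85 mm) begins 54 mm behind the grasp point. The pads swing forward as they close: fully open they stand 13 mm farther back than shut.
Start: joints at [-1.443, 0.477, 0.022, 1.555, -0.011, 1.109, -0.083], TCP at [0.158, 0.656, 0.231] pointing down, gripper open.
Joint ranges: [-2.96, 2.96], [-0.34, 2.1], [-1.41, 1.46], [0.24, 2.44], [-1.37, 4.51], [0.17, 1.92], [-2.96, 2.96]. Speed limits (rad/s): [2.39, 2.39, 3.14, 3.14, 3.14, 3.14, 3.14].

### API

Orientations are given as a unit quaternion [w, x, y, z].
In Python, from station import bot gives the robot as it stands.
- The arm moves only by the tool jog_arm, never from a script. Its argument "motion" is a list of rows, each a list of 7 numbers: the turn, a rotation vector about the tool's x, y, z in rad, then the shift along the tool's x, y, z in mm, then the finger opening in mm, from 0 to 85.4. A call has 1 to 10 rows; each row is the pose to reach, as a shift and turn from the pose commanded when the call began, along the tool's axes at that moment; what a row does not reach only later rows make up. A row lasts 1/8 s, in which the tool goes at most 62.5 mm and 10.7 degrees, less where a joint would pass 70% of its speed; a pose out of reach is approached as far as the arm can. A call with a gripper value outside its range is refused whole. The fingers move at their own pace and stop on an object; "grip_force" is the grip in N (left out, the last holds). Time passes only in rows, so rows that repeat a pose let the fingers close. It gives the time, the measured TCP pose, the force, the opening and the grip force at its end, in the units of the state.
- bot.get_obs(): the state, without advancing time (a new reading comes with each control period).
- bot.read_camera(name): name is "side" or "top"; returns a dict with "pixels" (384x512x3 uint8, red, green, blue), "camera_matrix" (3x3 intrinsics, pixels), "distortion" ([k1, k2, p1, p2, k3] as OpenCV has them; the pictures are not rectified), "T" (4x4, takes a point from camera to world coordinates). Camera axes: x right, y down, z forward; pixel columns grow to the right and rows downward; lengths in m; the calibration is good to about 2 mm. A picture is of the moment at which its call begins. There is no depth.
- bot.hand_in(): hands the job in; it is judged then, once.
Trained networks look in a picture, given as the dict that the camera call returned (one of the last four; its "shot" number tells which), for a name from the list of things; names that differ only in an ending like _2 or _b are one class to them, and where a whole thing is asked for, a point or a joint stands for the part that bears it (a point fixed in the world has none). Each returns a list of dicts, best first, with "score" (0 to 1); they miss things now and then, are a little off and sometimes report something else, mostly with a low value. They report only what shows in the picture. A call takes as long as a camera call. They do not tell look-alikes from the thing itself.
- bot.spot_in(thing, picture): "xy" ([column, row] in pixels, amid what is visible of it).
- bot.tip_of(thing, picture): "xy" ([column, row] in pixels: a listed point, or the origin of a listed thing).
The state is a dict: "t": time; "q": joint angles; "joint_vel": joint speeds; "joint_torque": joint torques, N m; "eef_pos": TCP position; "tool_rot": TCP orientation; "contact_force": force on the tool from outside, world axes, zero at the start; "torque": the same for the moment, N m; "gripper_width": opening from 0.0 (shut) to 1.0 (fully open); "grasp_force": force on a finger pad.
Only numpy, scipy, OpenCV 4.12 (cv2) and the standard library are available. Lean on these libraries where they do the work, as an engineer would, in place of code of your own. Each camera call takes 0.05 s, during which the arm holds its last target. There are 200 camera calls.

### The job

Set the pale roll into the brass ring on the marking stand's turning plate, gripping it only lightly so that its crisp crust is not crushed, and let go of it. Then take the black knob in the middle of the plate and turn it clockwise (seen from above), counting the clicks, to the third stop after the home stop (the red dot), never on to the fourth, so that the roll stands at the stamping place. Keep hold of the knob there: the program finishes while still gripping it; leave the other rolls and the bakery things alone.

Things in the scene. Friction and masses are not known exactly. Their poses are not given: they have to be found in the camera images.
- roll_mid (a point): centre (half-way up) of the pale cream roll to be loaded: rigid, round and upright, 48 mm across with straight sides up to 27 mm, slightly domed top, 36 mm high, about 50 g. It stands on the wooden board in a row with two dark brown rolls of the same size, 90 mm between centres, in any of the three places. Its crust breaks if the two fingers' forces on it add up to more than 110 N, so grip with 40 N a finger at most; 20 to 25 is plenty
- brown_a_mid (a point): centre of one dark brown roll, leave alone (not to be moved by 20 mm)
- brown_b_mid (a point): centre of the other dark brown roll, leave alone (not to be moved by 20 mm)
- board: fixed wooden board 130 x 300 x 14 mm high on which the three rolls stand in a row along its y axis; origin at the centre of its underside, z up
- nest (a point): centre of the brass ring (the nest) on the turning plate, at the height of the plate's top (38 mm above the table), 85 mm from the plate's axis; it turns with the plate. The ring is 60 mm inside, 68 mm outside, 6 mm high; the roll stands inside it on the plate. The point's x axis points from the plate's axis outward through the nest
- knob: black bar knob in the middle of the plate, turning as one with the plate; origin on the plate's vertical axis at the underside of the knob (76 mm above the table), z up. A disc 44 mm across and 6 mm thick, and on it an upright bar 44 mm long along the body's x axis (which points to the nest), 16 mm thick along y, reaching from 6 to 32 mm above the origin; white mark on the nest's end
- knob_grip (a point): centre of the knob's bar, 94 mm above the table, on the plate's axis: the height to grip; same axes as the knob
- carousel (a joint): angle of the turning plate and knob, rad, growing clockwise seen from above: home stop 0 (end of travel, white dot), click stops at 0.4, 0.8, 1.2 (third, red dot), 1.6 (fourth). It starts either at home or already at the first stop; stops are always counted from home. A sprung plunger pulls it into the nearest stop, about 0.1 N m to overcome between stops; it stays where it is left
- stamp_spot (a point): fixed point on the plate's top level, 85 mm from its axis, where the nest stands at the third stop; beyond it, from 130 to 195 mm from the axis, the raised steel stamp arm with its wooden head stands up to about 190 mm above the table
- cup: steel cup 72 mm across, 80 mm high, bystander; origin at the centre of its underside
- bowl: turquoise bowl 170 mm across, 70 mm high, bystander; origin at the centre of its underside
- jug: blue plastic jug with a handle, 100 mm across, 130 mm high, bystander; origin at the centre of its underside
- flask: red flask 100 mm across, 220 mm high, bystander; origin at the centre of its underside
- stand: fixed green round base of the marking stand, 256 mm across, 30 mm high, with the index dots on its rim; origin at the centre of its underside, z up. The aluminium plate on it is 228 mm across; a red tick on the plate's rim, beyond the nest, points to the dots
There are look-alikes about, which are no part of the job. There is more than one size of the part that bears roll_mid; the job needs the middle-sized.

How it is judged:
By the outcome, as a careful person would: the job done as asked, in the order asked, and still so for the second after the job is handed in, while the arm keeps its last pose, push and grip.
It also fails if it takes over 61 s, if anything falls off the work surface, if the arm or the gripper's body presses on something with over 40 N, if the wrist force passes 120 N, or if a joint passes its speed limit or range.

## Working session

There is one attempt and no reset: what is moved stays moved. The work goes in short steps, Python scripts to look and compute and a tool call to move; the robot and the scene stay as the last step left them, time stands still between calls to the robot, and variables do not carry over. Pictures are saved under pics/ and viewed, at most 10 in all, crops included, and the job is handed in when it is done.

Besides the shell and the picture viewer there is one more tool, called in YAML: its name, and indented under it one key for each argument. jog_arm: Moves the arm, as the interface text tells. Its arguments: {"type":"object","properties":{"motion":{"type":"array"},"grip_force":{"type":"number"}},"required":["motion"]}

```bash
mkdir -p pics; ls; cat > h.py <<'E'
import numpy as np, cv2
from station import bot
def ray(p,uv):
    u=cv2.undistortPoints(np.array([[uv]],float),np.array(p["camera_matrix"]),np.array(p["distortion"])).ravel()
    T=np.array(p["T"]); d=T[:3,:3]@[u[0],u[1],1]; return T[:3,3],d
def onz(p,uv,z):
    o,d=ray(p,uv); return o+d*(z-o[2])/d[2]
def proj(p,X):
    T=np.linalg.inv(np.array(p["T"])); r=cv2.Rodrigues(T[:3,:3])[0]
    return cv2.projectPoints(np.array([X],float),r,T[:3,3],np.array(p["camera_matrix"]),np.array(p["distortion"]))[0].ravel()
def save(p,n): cv2.imwrite("pics/"+n,p["pixels"][:,:,::-1])
Z=dict(roll_mid=.032,brown_a_mid=.032,nest=.038,knob=.076,knob_grip=.094,stamp_spot=.038,board=0,stand=0,cup=0,bowl=0,jug=0,flask=0)
E
python3 - <<'E'
from h import *
np.set_printoptions(precision=3,suppress=True)
for c in ("top","side"):
    p=bot.read_camera(c); save(p,c+"0.png"); print(c,np.array(p["T"])[:3,3])
    for n,z in Z.items():
        try:
            for d in bot.tip_of(n,p)[:5]: print(n,round(d["score"],2),np.round(d["xy"],1),onz(p,d["xy"],z)[:2])
        except Exception as e: print(n,e)
print(bot.get_obs())
E
```

```text
pics
top [0.335 0.041 1.266]
roll_mid 0.71 [351.5 193.8] [ 0.62  -0.241]
roll_mid 0.67 [367.3 292.2] [ 0.337 -0.305]
roll_mid 0.53 [345.8 245. ] [ 0.466 -0.234]
brown_a_mid 0.58 [317.2 231.6] [ 0.497 -0.147]
brown_a_mid 0.51 [376.3 244.4] [ 0.476 -0.324]
nest 0.93 [191.8 202.6] [0.543 0.225]
nest 0.6 [213.3 191.1] [0.584 0.166]
knob 0.63 [218.9 195.5] [0.565 0.145]
knob_grip 0.76 [215.1 193.2] [0.567 0.155]
knob_grip 0.59 [397.4 180. ] [ 0.66  -0.359]
stamp_spot 0.7 [190.  185.1] [0.595 0.237]
board 0.75 [345.2 241.1] [ 0.481 -0.238]
stand 0.93 [213.9 194. ] [0.583 0.167]
stand 0.28 [317.2 233.7] [ 0.495 -0.153]
cup 0.97 [395.2 182.8] [ 0.676 -0.385]
jug 0.63 [120.1 266.7] [0.336 0.419]
flask 0.91 [113.  164.8] [0.642 0.492]
side [ 0.102 -1.005  0.737]
roll_mid 0.71 [327.  264.2] [ 0.621 -0.228]
roll_mid 0.62 [276.7 282.5] [ 0.476 -0.242]
roll_mid 0.58 [225.7 324.3] [ 0.321 -0.321]
brown_a_mid 0.73 [296.2 302.4] [ 0.487 -0.321]
nest 0.63 [229.4 190.2] [0.527 0.222]
knob 0.45 [248.9 187.4] [0.565 0.149]
knob_grip 0.72 [246.7 181.6] [0.56  0.155]
stamp_spot 0.62 [251.1 186.6] [0.6   0.217]
stamp_spot 0.51 [261.9 259.8] [ 0.476 -0.155]
board 0.53 [276.7 280.1] [ 0.497 -0.199]
stand 0.71 [249.9 209.5] [0.565 0.144]
cup 0.55 [383.4 305.6] [ 0.685 -0.378]
jug 0.64 [159.4 183.4] [0.344 0.43 ]
flask 0.58 [235.8 161.6] [0.651 0.495]
{'t': 1.3, 'q': array([-1.443,  0.477,  0.022,  1.555, -0.012,  1.109, -0.083]), 'joint_vel': array([-0.003, -0.   , -0.002,  0.001,  0.   ,  0.001,  0.001]), 'joint_torque': array([  0.   , -59.632,   1.606, -28.156,   0.012,   0.001,   0.   ]), 'eef_pos': array([0.158, 0.656, 0.231]), 'tool_rot': array([-0.   ,  0.118,  0.993,  0.   ]), 'contact_force': array([ 0.143, -0.609, -0.515]), 'torque': array([-0.052, -0.044, -0.043]), 'grasp_force': 0.0, 'gripper_width': 0.9996120487423263}
```

```bash
python3 - <<'E'
import cv2
a=cv2.imread("pics/top0.png"); cv2.imwrite("pics/top0c.png",cv2.resize(a[130:330,90:420],(800,485),interpolation=cv2.INTER_CUBIC))
a=cv2.imread("pics/side0.png"); cv2.imwrite("pics/side0c.png",cv2.resize(a[130:350,130:430],(800,587),interpolation=cv2.INTER_CUBIC))
E
```

```text
(no output)
```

View pics/top0c.png

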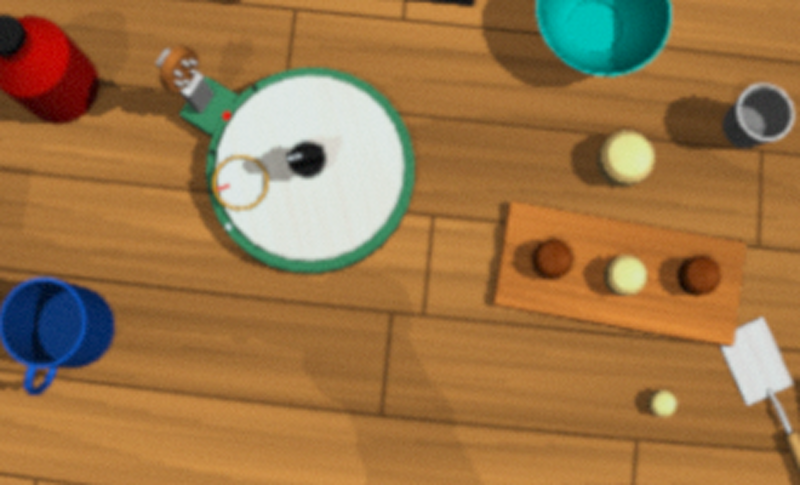

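View pics/side0c.png

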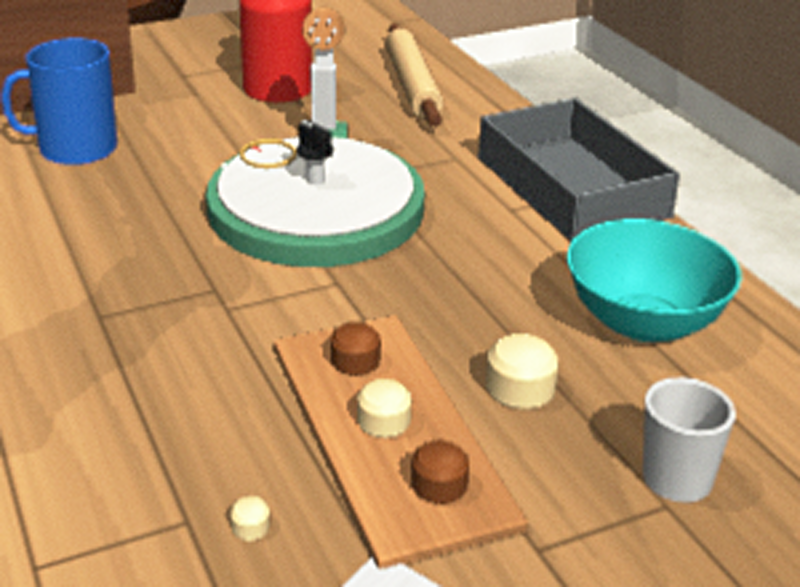

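```bash
cat > fit.py <<'E'
from h import *
from scipy.optimize import least_squares
def comp(mask,seed):
    n,l,s,c=cv2.connectedComponentsWithStats(mask.astype(np.uint8))
    i=1+np.argmin(np.linalg.norm(c[1:]-seed,axis=1)+1e3*(s[1:,4]<40)); return l==i,c[i],s[i]
def hullc(p,x,y,z0,prof):
    a=np.linspace(0,2*np.pi,60)
    P=np.array([proj(p,[x+r*np.cos(t),y+r*np.sin(t),z0+h]) for r,h in prof for t in a],np.float32)
    m=cv2.moments(cv2.convexHull(P)); return np.array([m["m10"],m["m01"]])/m["m00"],m["m00"]
ROLL=[(.024,0),(.024,.027),(.018,.033),(.008,.036)]
def locate(obs,z0,prof,guess):
    f=lambda v:np.concatenate([hullc(p,v[0],v[1],z0,prof)[0]-c for p,c in obs])
    r=least_squares(f,guess,diff_step=1e-3); return r.x,r.fun
def hsv(p): return cv2.cvtColor(p["pixels"],cv2.COLOR_RGB2HSV).astype(int)
def pale(p):
    H=hsv(p); return (H[...,0]>20)&(H[...,0]<40)&(H[...,1]>40)&(H[...,1]<150)&(H[...,2]>150)
def circ(P):
    A=np.c_[2*P[:,:2],np.ones(len(P))]; s=np.linalg.lstsq(A,(P[:,:2]**2).sum(1),rcond=None)[0]
    return s[:2],np.sqrt(s[2]+s[0]**2+s[1]**2)
E
python3 - <<'E'
from fit import *
np.set_printoptions(precision=4,suppress=True)
ps={c:bot.read_camera(c) for c in("top","side")}
obs=[];
for c,seed in(("top",(348,243)),("side",(275,282))):
    m,ce,s=comp(pale(ps[c]),seed); obs.append((ps[c],ce)); print(c,ce,s,hullc(ps[c],.47,-.238,.014,ROLL)[1])
print("roll",locate(obs,.014,ROLL,[.47,-.238]), [locate([o],.014,ROLL,[.47,-.238])[0] for o in obs])
for c,seed in(("top",(215,195)),("side",(248,195))):
    p=ps[c];H=hsv(p)
    m,ce,s=comp((H[...,1]<45)&(H[...,2]>140),seed)
    k=cv2.findContours(m.astype(np.uint8),0,1)[0]; k=cv2.convexHull(max(k,key=cv2.contourArea))[:,0].astype(float)
    P=np.array([onz(p,u,.038) for u in k])
    for _ in range(4):
        ctr,r=circ(P); d=np.linalg.norm(P[:,:2]-ctr,axis=1)-r; P=P[abs(d)<max(.004,1.5*d.std())]
    print(c,"plate",ctr,r,len(P),s)
    def pts(mask,z):
        v,u=np.nonzero(mask); P=np.array([onz(p,(a,b),z) for a,b in zip(u,v)]); 
        if len(P)==0: return P
        q=np.linalg.norm(P[:,:2]-ctr,axis=1); return P[(q<.145)]
    h,S,V=H[...,0],H[...,1],H[...,2]
    g=pts((h>14)&(h<28)&(S>70)&(V>90),.044); g=g[np.linalg.norm(g[:,:2]-ctr,axis=1)<.122]
    for _ in range(5):
        nc,nr=circ(g); d=abs(np.linalg.norm(g[:,:2]-nc,axis=1)-nr); g=g[d<.008]
    ang=lambda x:np.degrees(np.arctan2(x[1]-ctr[1],x[0]-ctr[0]))
    print(" ring",nc,nr,len(g),"rad",np.linalg.norm(nc-ctr),"ang",ang(nc))
    for P in (pts(((h<8)|(h>172))&(S>90)&(V>90),.036),):
        for a in P: print("  red",a[:2],np.linalg.norm(a[:2]-ctr),ang(a))
    d=pts(V<60,.1); print(" dark",len(d),d.mean(0))
    dd=d[:,:2]-d[:,:2].mean(0); w,e=np.linalg.eigh(dd.T@dd/len(d)); print("  axis",np.sqrt(w),np.degrees(np.arctan2(e[1,1],e[0,1])))
    w=pts((S<60)&(V>150),.034); q=np.linalg.norm(w[:,:2]-ctr,axis=1); w=w[(q>.118)&(q<.130)]
    print(" white rim",[(round(ang(a)),round(float(np.linalg.norm(a[:2]-ctr)),3)) for a in w][:12])
E
```

```text
top [348.6477 242.9545] [342 236  15  15 176] 246.39255685498938
side [274.2759 281.8448] [265 272  19  22 232] 397.0649575330317
roll (array([ 0.4729, -0.2381]), array([-1.4153, -0.0193,  0.4941,  1.5239])) [array([ 0.4733, -0.2423]), array([ 0.4742, -0.2327])]
top plate [0.564  0.1525] 0.11346189792722015 39 [ 179  161   78   77 4037]
 ring [0.5353 0.2321] 0.031783246750217944 102 rad 0.08471294692633717 ang 109.86232582414657
  red [0.6206 0.2618] 0.12308157941904802 62.6473048549636
  red [0.6209 0.2588] 0.12059417346799584 61.87082758818338
  red [0.6173 0.2643] 0.12389005667501646 64.55999036392454
  red [0.6176 0.2614] 0.12134898416399591 63.828231048493585
  red [0.6179 0.2584] 0.11882933836614229 63.06549618654057
  red [0.6142 0.2639] 0.12224340970355264 65.75769559809599
  red [0.6145 0.261 ] 0.11967142138202543 65.04161970588605
  red [0.6148 0.258 ] 0.11711973796106305 64.2944026259212
  red [0.5271 0.2581] 0.11189851738121537 109.25492384010737
  red [0.5274 0.2552] 0.10903558541445854 109.6094096751883
  red [0.5278 0.2522] 0.10617792768217169 109.98291429546555
  red [0.5242 0.2577] 0.11253288374444355 110.7350151818655
 dark 121 [0.5598 0.1499 0.1   ]
  axis [0.009  0.0141] 117.90306007784172
 white rim [(131, 0.121), (132, 0.119), (132, 0.123), (133, 0.12), (134, 0.118), (133, 0.125), (134, 0.122)]
side plate [0.5623 0.1516] 0.11576841360350569 28 [ 211  181   74   38 1857]
 ring [0.5752 0.1721] 0.0954117605899787 69 rad 0.02425946934305134 ang 57.86034583557256
  red [0.527  0.2648] 0.11858223605083668 107.31995418306771
  red [0.5301 0.2635] 0.11648754380269832 106.09211198262877
  red [0.5307 0.2556] 0.10872914193869096 106.92384056101832
 dark 133 [0.5543 0.1342 0.1   ]
  axis [0.0096 0.0224] 71.70723116438873
 white rim [(79, 0.126), (57, 0.125), (56, 0.125), (87, 0.123), (85, 0.122), (84, 0.121), (82, 0.12), (81, 0.119), (79, 0.118), (55, 0.118), (53, 0.119), (52, 0.12)]
```

```bash
cat >> h.py <<'E'
def delta(x,y,z,psi):
    from scipy.spatial.transform import Rotation as R
    o=bot.get_obs(); w,a,b,c=o["tool_rot"]; A=R.from_quat([a,b,c,w]).as_matrix(); s=np.radians(psi)
    Y=np.array([np.cos(s),np.sin(s),0]); Y=Y if Y@A[:,1]>0 else -Y; Zt=np.array([0,0,-1.]); B=np.c_[np.cross(Y,Zt),Y,Zt]
    print("turn",R.from_matrix(A.T@B).as_rotvec().round(3),"shift",(1e3*A.T@(np.array([x,y,z])-o["eef_pos"])).round(1),
      "| pos",o["eef_pos"].round(4),"psi",np.degrees(np.arctan2(A[1,1],A[0,1])).round(1),"F",o["contact_force"].round(1),"t",o["t"])
E
python3 - <<'E'
from fit import *
np.set_printoptions(precision=4,suppress=True)
ps={c:bot.read_camera(c) for c in("top","side")}
def brown(p):
    H=hsv(p); return ((H[...,0]<12)|(H[...,0]>170))&(H[...,2]<125)&(H[...,1]>110)
def pale2(p):
    H=hsv(p); return (H[...,0]>18)&(H[...,0]<45)&(H[...,1]<165)&(H[...,2]>105)
for nm,fn,st,ss,g in(("pale",pale2,(348,243),(275,282),[.47,-.238]),("brA",brown,(318,237),(263,260),[.5,-.147]),("brB",brown,(378,243),(295,306),[.475,-.324])):
    obs=[]
    for c,seed in(("top",st),("side",ss)):
        m,ce,s=comp(fn(ps[c]),seed); obs.append((ps[c],ce)); print(c,ce,s,hullc(ps[c],*g,.014,ROLL)[1])
    print(nm,locate(obs,.014,ROLL,g),[locate([o],.014,ROLL,g)[0] for o in obs])
delta(.5,.15,.26,0)
E
```

```text
top [348.2878 243.0293] [341 236  16  15 205] 246.39255685498938
side [273.526  282.4438] [264 272  20  22 365] 397.0649575330317
pale (array([ 0.4716, -0.2379]), array([-1.1631,  0.3648,  0.6774,  1.0146])) [array([ 0.473 , -0.2413]), array([ 0.4716, -0.2339])]
top [374.7222 244.5   ] [370 237  12  14  54] 239.6851622464601
side [266.0233 265.2791] [261 261  11   9  43] 335.6141834699083
brA (array([ 0.4662, -0.2532]), array([-22.5775,   1.236 ,   8.835 ,  22.7219])) [array([ 0.4761, -0.3202]), array([ 0.482 , -0.1671])]
top [374.7222 244.5   ] [370 237  12  14  54] 250.67156912060454
side [292.9828 313.1034] [285 308  17  11  58] 461.3862853324972
brB (array([ 0.473 , -0.3315]), array([ 3.706 ,  1.4195, -0.2526, -4.1353])) [array([ 0.4761, -0.3202]), array([ 0.4677, -0.3431])]
turn [ 0.    -0.     1.335] shift [-451.1 -412.4  -28.7] | pos [0.1577 0.6563 0.2313] psi 76.5 F [-0.  -0.4  0.1] t 1.5
```

jog_arm:
  motion:
    - [0,0,0.18,-56,-51,-4,85]
    - [0,0,0.36,-112,-102,-8,85]
    - [0,0,0.54,-168,-153,-12,85]
    - [0,0,0.72,-225,-205,-16,85]
    - [0,0,0.9,-280,-256,-20,85]
    - [0,0,1.08,-336,-308,-24,85]
    - [0,0,1.26,-393,-360,-28,85]
    - [0,0,1.44,-450,-412,-28,85]
    - [0,0,1.44,-450,-412,-28,85]
    - [0,0,1.44,-450,-412,-28,85]
  grip_force: 25

```text
t: 2.75
eef_pos: [0.5002, 0.1481, 0.2599]
tool_rot: [0.0, 0.744, 0.668, 0.001]
contact_force: [-0.2, 1.4, 0.2]
gripper_width: 0.996
grasp_force: 0.0
```

```bash
python3 -c "
from h import *
delta(.472,-.238,.14,-6)"
```

```text
turn [ 0.001 -0.001 -0.002] shift [-387.    13.   119.6] | pos [0.5002 0.1481 0.2599] psi -6.1 F [-0.2  1.4  0.2] t 2.75
```

jog_arm:
  motion:
    - [0,0,0,-50,2,0,85]
    - [0,0,0,-105,4,0,85]
    - [0,0,0,-160,6,0,85]
    - [0,0,0,-215,8,20,85]
    - [0,0,0,-270,10,50,85]
    - [0,0,0,-325,12,80,85]
    - [0,0,0,-370,13,110,85]
    - [0,0,0,-387,13,120,85]
    - [0,0,0,-387,13,120,85]
    - [0,0,0,-387,13,120,85]

```text
t: 4.0
eef_pos: [0.472, -0.2346, 0.1398]
tool_rot: [0.0, 0.743, 0.669, 0.0]
contact_force: [0.9, 1.1, 0.3]
gripper_width: 0.999
grasp_force: 0.0
```

```bash
python3 -c "
from h import *
delta(.472,-.238,.021,-6)
for c in('top','side'):
    p=bot.read_camera(c); save(p,c+'1.png')
    u=proj(p,bot.get_obs()['eef_pos']-[0,0,.108]); print(u)
    a=p['pixels'][:,:,::-1]; x,y=u.astype(int); cv2.imwrite('pics/'+c+'1c.png',cv2.resize(a[y-60:y+50,x-60:x+60],(480,440)))
a=cv2.hconcat([cv2.imread('pics/top1c.png')[:,:400],cv2.imread('pics/side1c.png')[:,:400]]); cv2.imwrite('pics/b1.png',a)
"
```

```text
turn [ 0.001 -0.001  0.001] shift [ -3.4   0.2 118.8] | pos [ 0.472  -0.2346  0.1398] psi -5.9 F [0.9 1.1 0.3] t 4.0
[346.19841317 242.94467874]
[273.86050913 280.98272032]
```

View pics/b1.png

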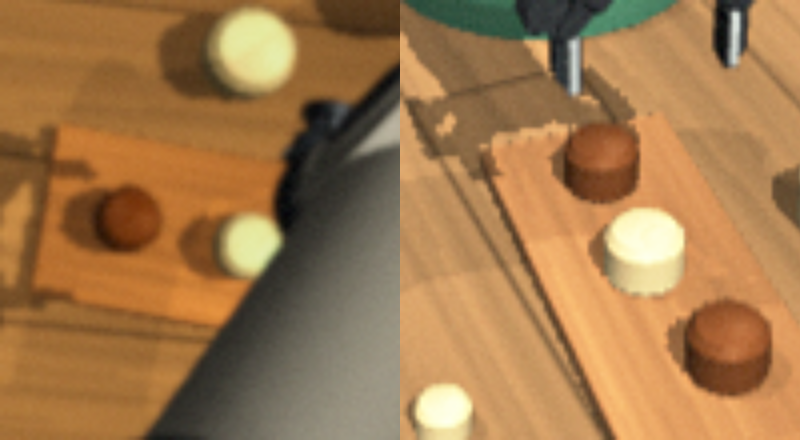

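The side crop shows the open fingers above the pale roll in the middle of the board (full-picture px about 274,282), brown rolls clear on both sides; in the top crop the arm hides part of it.

jog_arm:
  motion:
    - [0,0,0,-2,0,30,85]
    - [0,0,0,-3,0,60,85]
    - [0,0,0,-3,0,85,85]
    - [0,0,0,-3,0,105,85]
    - [0,0,0,-3,0,115,85]
    - [0,0,0,-3,0,119,85]
    - [0,0,0,-3,0,119,70]
    - [0,0,0,-3,0,119,60]
    - [0,0,0,-3,0,119,54]
    - [0,0,0,-3,0,119,50]
  grip_force: 22

```text
t: 5.35
eef_pos: [0.4711, -0.2386, 0.0205]
tool_rot: [0.0, 0.743, 0.669, 0.0]
contact_force: [-0.3, -0.5, -0.6]
gripper_width: 0.587
grasp_force: 0.0
```

jog_arm:
  motion:
    - [0,0,0,0,0,0,46]
    - [0,0,0,0,0,0,42]
    - [0,0,0,0,0,0,38]
    - [0,0,0,0,0,0,38]
    - [0,0,0,0,0,0,38]

```text
t: 5.98
eef_pos: [0.471, -0.2386, 0.0207]
tool_rot: [-0.0, 0.743, 0.669, 0.0]
contact_force: [-1.6, 0.5, 5.8]
gripper_width: 0.555
grasp_force: 22.0
```

```bash
python3 -c "
from h import *
delta(.472,-.238,.18,-6)"
```

```text
turn [ 0. -0. -0.] shift [   0.8    1.  -159.3] | pos [ 0.471  -0.2386  0.0207] psi -6.0 F [-1.6  0.5  5.8] t 5.975
```

jog_arm:
  motion:
    - [0,0,0,0,0,-8,38]
    - [0,0,0,0,0,-25,38]
    - [0,0,0,0,0,-50,38]
    - [0,0,0,0,0,-80,38]
    - [0,0,0,0,0,-110,38]
    - [0,0,0,0,0,-135,38]
    - [0,0,0,0,0,-152,38]
    - [0,0,0,0,0,-160,38]
    - [0,0,0,0,0,-160,38]

```text
t: 7.1
eef_pos: [0.4711, -0.2385, 0.1805]
tool_rot: [0.0, 0.743, 0.669, 0.0]
contact_force: [0.0, -0.0, -1.2]
gripper_width: 0.549
grasp_force: 23.0
```

```bash
python3 -c "
from h import *
o=bot.get_obs();print(o['gripper_width'],o['grasp_force'])
delta(.535,.232,.16,20)"
```

```text
0.5486480987204739 23.001507675508037
turn [ 0.    -0.    -0.454] shift [474.6  14.3  20.6] | pos [ 0.4711 -0.2385  0.1805] psi -6.0 F [ 0.  -0.  -1.2] t 7.1
```

jog_arm:
  motion:
    - [0,0,-0.01,15,0,0,38]
    - [0,0,-0.05,55,2,0,38]
    - [0,0,-0.11,110,4,0,38]
    - [0,0,-0.17,170,6,0,38]
    - [0,0,-0.23,235,8,0,38]
    - [0,0,-0.29,300,10,0,38]
    - [0,0,-0.35,365,12,0,38]
    - [0,0,-0.41,420,13,0,38]
    - [0,0,-0.45,460,14,0,38]
    - [0,0,-0.454,475,14,0,38]

```text
t: 8.35
eef_pos: [0.5332, 0.2362, 0.179]
tool_rot: [-0.001, 0.571, 0.821, -0.001]
contact_force: [0.1, -0.6, -0.2]
gripper_width: 0.551
grasp_force: 23.0
```

jog_arm:
  motion:
    - [0,0,0,0,0,0,38]
    - [0,0,0,0,0,0,38]

```text
t: 8.6
eef_pos: [0.5346, 0.23, 0.1801]
tool_rot: [0.0, 0.575, 0.818, -0.001]
contact_force: [0.2, 0.1, -0.7]
gripper_width: 0.547
grasp_force: 23.0
```

```bash
python3 -c "
from h import *
o=bot.get_obs();print(o['gripper_width'],o['grasp_force'])
delta(.535,.232,.0465,20)"
```

```text
0.5465389575453202 23.006984746316448
turn [-0.001  0.001 -0.003] shift [  1.9   1.2 133.6] | pos [0.5346 0.23   0.1801] psi 19.8 F [ 0.2  0.1 -0.7] t 8.6
```

jog_arm:
  motion:
    - [0,0,0,1,1,10,38]
    - [0,0,0,2,1,35,38]
    - [0,0,0,2,1,65,38]
    - [0,0,0,2,1,90,38]
    - [0,0,0,2,1,106,38]
    - [0,0,0,2,1,112,38]
    - [0,0,0,2,1,112,38]
    - [0,0,0,2,1,112,38]

```text
t: 9.6
eef_pos: [0.5357, 0.2348, 0.0691]
tool_rot: [0.0, 0.574, 0.819, 0.001]
contact_force: [0.1, -0.4, -0.5]
gripper_width: 0.547
grasp_force: 23.0
```

```bash
python3 -c "
from h import *
delta(.535,.232,.045,20)
cs=[]
for c in('top','side'):
    p=bot.read_camera(c); save(p,c+'2.png')
    u=proj(p,[.535,.232,.044]); print(u)
    x,y=(int(u[0]),int(u[1])); a=p['pixels'][:,:,::-1]; cs.append(cv2.resize(a[y-28:y+28,x-28:x+28],(400,400),interpolation=cv2.INTER_CUBIC))
cv2.imwrite('pics/b2.png',cv2.hconcat(cs))
"
```

```text
turn [ 0.002 -0.    -0.   ] shift [-2.4 -1.6 24.1] | pos [0.5357 0.2348 0.0691] psi 20.0 F [ 0.1 -0.4 -0.5] t 9.6
[188.78687879 204.80120308]
[230.66673758 186.70632343]
```

View pics/b2.png

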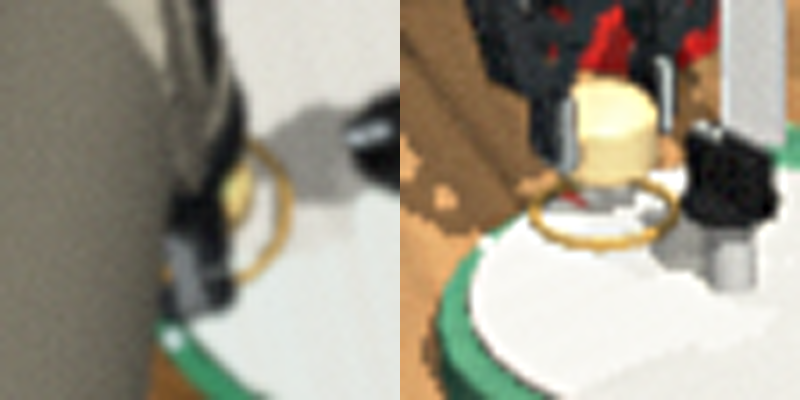

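```bash
python3 -c "
from fit import *
import json
p=bot.read_camera('side')
m,ce,s=comp(((lambda H:(H[...,0]>15)&(H[...,0]<45)&(H[...,1]>35)&(H[...,1]<165)&(H[...,2]>105))(hsv(p))),(232,176))
e=hullc(p,.5357,.2348,.0624,ROLL); print(ce,s,e)
r=[proj(p,[.535+.032*np.cos(t),.231+.032*np.sin(t),.041]) for t in np.linspace(0,6.283,40)]
r=np.array(r);print('ring pred x',r[:,0].min(),r[:,0].max(),'y',r[:,1].min(),r[:,1].max())
H=hsv(p);sub=H[180:200,215:245]
g=(sub[...,0]>14)&(sub[...,0]<28)&(sub[...,1]>70)
v,u=np.nonzero(g);print('ring obs',u.min()+215,u.max()+215,v.min()+180,v.max()+180)
delta(.535,.231,.045,20)
"
```

```text
[211.36893204 173.8668516 ] [180 150  62  48 721] (array([230.27304346, 177.21432389]), 202.01739568193443)
ring pred x 220.85457099448357 240.7338934420714 y 183.0835983116996 192.4201683105913
ring obs 215 242 180 192
turn [ 0.001 -0.     0.   ] shift [-3.5 -1.7 24. ] | pos [0.5354 0.2348 0.069 ] psi 20.0 F [-0.4  0.3 -0.2] t 9.75
```

jog_arm:
  motion:
    - [0,0,0,-1,-1,0,38]
    - [0,0,0,-3,-1,4,38]
    - [0,0,0,-3,-1,9,38]
    - [0,0,0,-3,-1,14,38]
    - [0,0,0,-3,-1,18,38]
    - [0,0,0,-3,-1,21,38]
    - [0,0,0,-3,-1,23,38]
    - [0,0,0,-3,-1,24,38]
    - [0,0,0,-3,-1,24,38]
    - [0,0,0,-3,-1,24,38]

```text
t: 11.0
eef_pos: [0.5354, 0.2315, 0.0447]
tool_rot: [0.0, 0.574, 0.819, 0.0]
contact_force: [0.6, -0.5, 4.6]
gripper_width: 0.547
grasp_force: 23.4
```

```bash
python3 -c "
from h import *
o=bot.get_obs();print(o['gripper_width'],o['grasp_force'])
delta(.535,.232,.045,20)
p=bot.read_camera('side'); save(p,'side3.png')
a=p['pixels'][150:210,195:275,::-1]; cv2.imwrite('pics/b3.png',cv2.resize(a,(640,480),interpolation=cv2.INTER_CUBIC))
"
```

```text
0.5469681056094693 23.391226701205596
turn [ 0.001 -0.    -0.   ] shift [ 0.6 -0.2 -0.3] | pos [0.5354 0.2315 0.0447] psi 20.0 F [ 0.6 -0.5  4.6] t 11.0
```

View pics/b3.png

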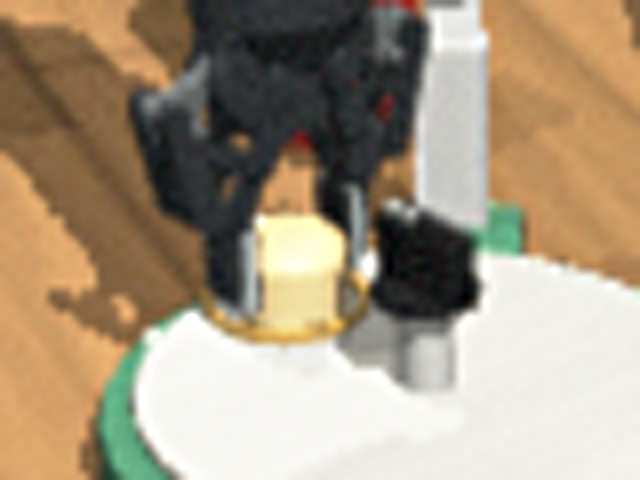

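The side crop shows the roll standing inside the brass ring (crop px about 300,270), with the 4.6 N push showing it rests on the plate. I release it with a small opening.

jog_arm:
  motion:
    - [0,0,0,0,0,0,50]
    - [0,0,0,0,0,0,55]
    - [0,0,0,0,0,0,60]
    - [0,0,0,0,0,0,60]
    - [0,0,0,0,0,-10,60]
    - [0,0,0,0,0,-30,60]
    - [0,0,0,0,0,-60,60]
    - [0,0,0,0,0,-95,60]
    - [0,0,0,0,0,-110,60]
    - [0,0,0,0,0,-110,60]

```text
t: 12.3
eef_pos: [0.5357, 0.2318, 0.1557]
tool_rot: [0.0, 0.574, 0.819, 0.001]
contact_force: [0.2, -0.2, -0.3]
gripper_width: 0.704
grasp_force: 0.0
```

```bash
python3 -c "
from h import *
delta(.5635,.152,.155,20)
delta(.5635,.152,.087,20)
p=bot.read_camera('side'); save(p,'side4.png')
a=p['pixels'][150:210,195:275,::-1]; cv2.imwrite('pics/b4.png',cv2.resize(a,(640,480),interpolation=cv2.INTER_CUBIC))
"
```

```text
turn [ 0.003 -0.001  0.   ] shift [-84.5  -1.2   0.7] | pos [0.5357 0.2318 0.1557] psi 20.0 F [ 0.2 -0.2 -0.3] t 12.3
turn [ 0.003 -0.001  0.   ] shift [-84.6  -1.4  68.7] | pos [0.5357 0.2318 0.1557] psi 20.0 F [ 0.2 -0.2 -0.3] t 12.3
```

View pics/b4.png

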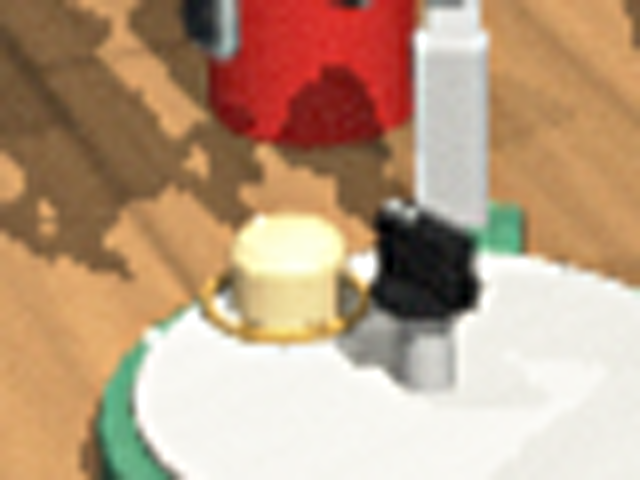

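The roll stands upright and free inside the ring (crop px about 290,270). Now the knob.

jog_arm:
  motion:
    - [0,0,0,-30,0,0,60]
    - [0,0,0,-65,-1,0,60]
    - [0,0,0,-85,-1,0,60]
    - [0,0,0,-85,-1,0,60]
    - [0,0,0,-85,-1,15,60]
    - [0,0,0,-85,-1,35,60]
    - [0,0,0,-85,-1,55,60]
    - [0,0,0,-85,-1,65,60]
    - [0,0,0,-85,-1,68,60]
    - [0,0,0,-85,-1,68,60]

```text
t: 13.6
eef_pos: [0.5633, 0.1515, 0.0864]
tool_rot: [0.0, 0.573, 0.819, 0.0]
contact_force: [0.1, -0.7, 0.8]
gripper_width: 0.703
grasp_force: 0.0
```

```bash
python3 -c "
from h import *
delta(.5635,.152,.087,20)
p=bot.read_camera('side'); save(p,'side5.png')
a=p['pixels'][150:210,205:285,::-1]; A=cv2.resize(a,(400,300),interpolation=cv2.INTER_CUBIC)
p=bot.read_camera('top');a=p['pixels'][165:225,170:250,::-1]; cv2.imwrite('pics/b5.png',cv2.hconcat([A,cv2.resize(a,(400,300),interpolation=cv2.INTER_CUBIC)]))
"
```

```text
turn [ 0. -0.  0.] shift [ 0.4  0.3 -0.6] | pos [0.5633 0.1515 0.0864] psi 20.0 F [ 0.1 -0.7  0.8] t 13.6
```

View pics/b5.png

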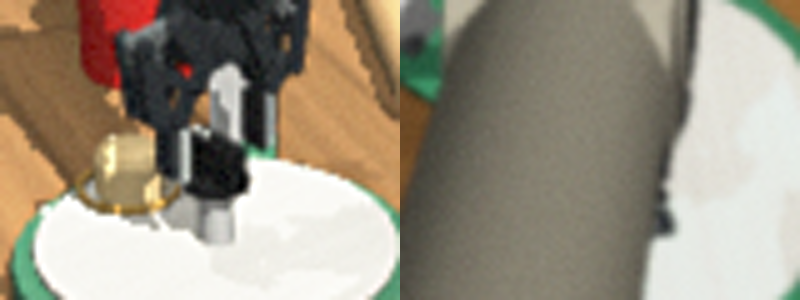

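The side crop shows the open fingers on both sides of the knob's bar (crop px about 215,165) with the roll still in the ring; the top view is hidden by the arm. I close on the bar.

jog_arm:
  motion:
    - [0,0,0,0,0,0,45]
    - [0,0,0,0,0,0,32]
    - [0,0,0,0,0,0,24]
    - [0,0,0,0,0,0,18]
    - [0,0,0,0,0,0,12]
    - [0,0,0,0,0,0,6]
    - [0,0,0,0,0,0,6]
    - [0,0,0,0,0,0,6]
  grip_force: 40

```text
t: 14.7
eef_pos: [0.5635, 0.1513, 0.0865]
tool_rot: [0.0, 0.574, 0.819, 0.0]
contact_force: [1.5, 0.8, 1.8]
gripper_width: 0.18
grasp_force: 41.6
```

```bash
python3 -c "
from h import *
o=bot.get_obs();print(o['gripper_width'],o['grasp_force'],o['torque'])
delta(.5635,.152,.087,-26)"
```

```text
0.17995075617419562 41.550081968307495 [ 0.09256221 -0.1141002  -0.00391269]
turn [ 0.001 -0.     0.803] shift [ 0.7  0.3 -0.5] | pos [0.5635 0.1513 0.0865] psi 20.0 F [1.5 0.8 1.8] t 14.7
```

jog_arm:
  motion:
    - [0,0,0.02,0,0,0,6]
    - [0,0,0.06,0,0,0,6]
    - [0,0,0.11,0,0,0,6]
    - [0,0,0.16,0,0,0,6]
    - [0,0,0.21,0,0,0,6]
    - [0,0,0.26,0,0,0,6]
    - [0,0,0.31,0,0,0,6]
    - [0,0,0.36,0,0,0,6]
    - [0,0,0.39,0,0,0,6]
    - [0,0,0.4,0,0,0,6]

```text
t: 15.95
eef_pos: [0.5629, 0.1512, 0.0865]
tool_rot: [-0.0, 0.726, 0.688, -0.0]
contact_force: [-0.3, 0.5, 6.2]
gripper_width: 0.173
grasp_force: 42.1
```

```bash
python3 -c "
from h import *
o=bot.get_obs();print(o['gripper_width'],o['grasp_force'],o['torque'])
delta(.5635,.152,.087,-26)"
```

```text
0.17307698225932455 42.10045874118805 [0.07654826 0.18615494 0.06096268]
turn [-0.001  0.     0.4  ] shift [ 0.9  0.6 -0.5] | pos [0.5629 0.1512 0.0865] psi -3.1 F [-0.3  0.5  6.2] t 15.95
```

jog_arm:
  motion:
    - [0,0,0.02,0,0,0,6]
    - [0,0,0.06,0,0,0,6]
    - [0,0,0.11,0,0,0,6]
    - [0,0,0.16,0,0,0,6]
    - [0,0,0.21,0,0,0,6]
    - [0,0,0.26,0,0,0,6]
    - [0,0,0.31,0,0,0,6]
    - [0,0,0.36,0,0,0,6]
    - [0,0,0.39,0,0,0,6]
    - [0,0,0.4,0,0,0,6]

```text
t: 17.2
eef_pos: [0.5623, 0.1513, 0.0865]
tool_rot: [-0.001, 0.848, 0.53, -0.001]
contact_force: [-3.0, -0.2, 7.9]
gripper_width: 0.177
grasp_force: 42.4
```

jog_arm:
  motion:
    - [0,0,0,0,0,0,6]
    - [0,0,0,0,0,0,6]

```text
t: 17.45
eef_pos: [0.5623, 0.1513, 0.0865]
tool_rot: [-0.001, 0.848, 0.53, -0.001]
contact_force: [-3.0, 0.1, 6.9]
gripper_width: 0.179
grasp_force: 42.4
```

```bash
python3 -c "
from h import *
o=bot.get_obs();print(o['gripper_width'],o['grasp_force'],o['torque'])
delta(.5635,.152,.087,-26)
p=bot.read_camera('side'); save(p,'side6.png')
print('red dot',proj(p,[.564+.122*np.cos(np.radians(64)),.1525+.122*np.sin(np.radians(64)),.032]),'nest',proj(p,[.564+.085*np.cos(np.radians(64)),.1525+.085*np.sin(np.radians(64)),.044]))
a=p['pixels'][150:210,205:285,::-1]; A=cv2.resize(a,(400,300),interpolation=cv2.INTER_CUBIC)
p=bot.read_camera('top');a=p['pixels'][165:225,170:250,::-1]; cv2.imwrite('pics/b6.png',cv2.hconcat([A,cv2.resize(a,(400,300),interpolation=cv2.INTER_CUBIC)]))
"
```

```text
0.17854202576858086 42.43236601352692 [0.01707335 0.59735154 0.0093801 ]
turn [-0.002  0.     0.001] shift [ 1.2  0.8 -0.5] | pos [0.5623 0.1513 0.0865] psi -25.9 F [-3.   0.1  6.9] t 17.45
red dot [250.83317526 181.47689122] nest [250.08646936 183.39478516]
```

View pics/b6.png

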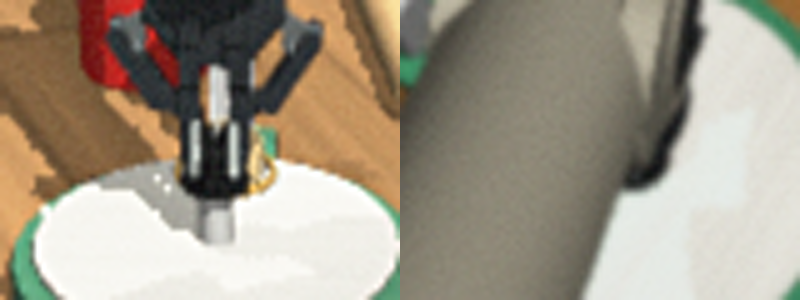

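The side crop shows the fingers gripping the knob, with the ring's right edge at crop px (275,180), i.e. full-picture column 260. That matches the nest predicted at the red dot. The torque about z is about zero, so the plate sits in its stop.

```bash
python3 -c "
from station import bot
print(bot.hand_in())"
```

```text
the job is handed in; nothing more can be done
None
```

The pale roll is in the brass ring, and the plate was turned from the first to the third stop (red dot) with the knob still gripped; the job is handed in at about 17.5 s, but no verdict came back.

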